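Press a glued plaster cast in a pedal press

ROBOT

A 6-joint arm with a two-finger parallel gripper is mounted at the origin on the work surface. World frame = base frame: x ahead of the robot, y to its left, z up, the work surface at z = 0. Lengths are in m, angles in rad, forces in N, time in s.
With the tool pointing down it reaches from about 0.375 to 0.975 m from the base axis. Payload 3.8 kg.
Tool frame: the origin (TCP) lies midway between the tips of the shut fingers; the grasp point (between the pads) lies 19 mm behind it; z points along the fingers, y is the line along which they close (so a half turn about z gives the same grasp; the last joint's range is limited). The gripper opens to 85 mm and grips with 20 to 120 N. Pads are 22 mm wide; open, the fingers measure 114 mm over their backs; the gripper's body (76 mm by 85 mm) begins 54 mm behind the grasp point. The pads swing forward as they close: fully open they stand 13 mm farther back than shut.
Start: joints at [-1.301, 0.264, 1.604, -0, 1.274, -0.037], TCP at [0.204, -0.643, 0.202] pointing down, gripper open.
Joint ranges: [-2.63, 2.63], [-0.94, 2.18], [0.31, 2.57], [-1.31, 4.45], [0, 2.66], [-2.55, 2.55]. Speed limits (rad/s): [2.57, 2.57, 3.14, 3.14, 3.14, 3.14].

INTERFACE

Orientations are given as a rotation vector (axis times angle).
In Python, from workcell import read_state, vision, ticket gives the robot as it stands. The module is installed in compiled form; this text tells all that it offers.
- The arm moves only by the tool jog_arm, never from a script. Its arguments are lists of equal length, an entry for each row: "turn": the turn, a rotation vector about the tool's x, y, z in rad, a list of three; "delta_pos": the shift along the tool's x, y, z in m, a list of three; "gripper": the finger opening in m, from 0 to 0.0854. In form: {"turn": [[rx, ry, rz], ...], "delta_pos": [[dx, dy, dz], ...], "gripper": [gripper, ...]}. A call has 1 to 20 rows; each row shifts and turns the commanded pose from where the row before left it, along the tool's axes as they then stand; what a row does not reach is not made up. A row lasts 1/12 s, in which the tool goes at most 41.7 mm and 7.16 degrees, less where a joint would pass 70% of its speed; a pose out of reach is approached as far as the arm can. A call with a gripper value outside its range is refused whole. The fingers move at their own pace and stop on an object; "grip_force" is the grip in N (left out, the last holds). Time passes only in rows, so rows that do not move let the fingers close. It gives the time, the measured TCP pose, the force, the opening and the grip force at its end, in the units of the state.
- read_state(): the state, without advancing time (a new reading comes with each control period).
- vision.read_camera(name): name is "scene" or "top" or "wrist"; returns the picture (384x512x3 uint8, red, green, blue); there is no depth.
- vision.calibration(name): a dict with "vfov" (degrees; the focal length in pixels is half the picture's height over the tangent of half this angle, whatever the lens; pixels are square), "cx", "cy" (the principal point, pixels), "R" (3x3) and "t" (3): a world point X has camera coordinates R X + t; the wrist camera has in their place "mount" (4x4, takes a point from camera to tool coordinates, whose origin is the TCP and whose axes are the flange's). Camera axes: x right, y down, z forward; pixel columns grow to the right and rows downward; lengths in m; the calibration is good to about 2 mm. A picture is of the moment at which its call begins: read the wrist's pose just before it. calibration takes no time and is no camera call.
- ticket.finish_job(): hands the job in; it is judged then, once.
The state is a dict: "time": time; "q": joint angles; "joint_vel": joint speeds; "joint_torque": joint torques, N m; "tool_pos": TCP position; "tcp_rot": TCP orientation; "wrist_force": force on the tool from outside, world axes, zero at the start; "torque": the same for the moment, N m; "width": opening from 0.0 (shut) to 1.0 (fully open); "grip_force": force on a finger pad.
Only numpy, scipy, OpenCV 4.12 (cv2) and the standard library are available. Lean on these libraries where they do the work, as an engineer would, in place of code of your own. Each camera call takes 0.05 s, during which the arm holds its last target. There are 200 camera calls.

TASK

Press the freshly glued plaster cast onto its carrying board in the pedal press. The board's handle is tucked under the plywood riser, so pull the board out by the cast, put it down flat on the open bench clear of the riser and let go; then take it again by its handle, slide it under the press head until it lies flat in the nest against the back stop, and let go. Then push the pedal right down to its stop for a moment, and let it come up again, with the board still in place; do not disturb the loose rosette or the spare blank.

Things in the scene. Friction and masses are not known exactly. Their poses are not given: they have to be found in the camera images.
- board: Loose carrying board, about 0.2 kg: plywood plate 80 x 80 x 12 mm with a straight handle on one side. Origin: centre of the plate's underside, z up. The handle points along -x, from x = -40 to -150 mm, 26 mm wide, 18 mm high, underside level with the plate's. At the start it lies flat on the bench, its plate just in front of the riser, its handle under it.
- board_cast (a point): Centre of the round white plaster cast glued on the middle of the plate, 25 mm above the board's underside. The cast is 54 mm in diameter, with upright sides from 12 to 30 mm above the underside, and narrows to a flat top at 38 mm. A grip of 30 N does not harm it.
- board_grip (a point): Point on the board's handle to take it by: 115 mm from the plate's centre towards the handle's end, 9 mm above the underside. Axes as the board's.
- riser: Low fixed plywood riser, 150 mm deep (x), 220 wide (y), top at 48 mm. Origin: footprint centre at bench level. Open below at the front (its -x, at x = -75 mm): 36 mm high, 196 mm clear. Draw the board out along the riser's -x; the bench there is clear for 250 mm. On top: cup of brushes (230 mm above bench) at x 30, y 75 mm, low dish at x 30, y -75 mm, rim along the back.
- press_nest (a point): On the base plate of the grey C-frame gluing press (fixed), 10 mm above the bench: the board's origin is here when it is home against the back stop. x: from the open front to the column; z up. The board enters along +x, handle to -x. Stop face at x = 40 mm; side guides at y = +-44 mm from x = -20 mm on, 12 mm high; flared mouth in front to x = -57 mm; plate's front edge x = -65 mm.
- head_face (a point): Centre of the rubber underside of the press's round head (52 mm across), right above the nest: with the pedal up it hangs 68 mm above the base plate, 30 mm over the cast's top. The frame's arm above it reaches forward to 23 mm in front of this point, 125 to 170 mm above the base plate (a round cap on it to 198 mm), so the gripper cannot come in from above.
- pedal (a joint): Pedal angle, rad: 0 up (at rest), 0.28 fully down at its stop. A spring pushes it up: about 4 to 5 N at the tread to start, about 12 N at the stop. It is linked to the head, which goes down 30 mm onto the cast as the pedal goes down; both come up when it is let go.
- pedal_tread (a point): Centre of the top face of the pedal's black ribbed tread (60 x 60 mm), moving with it. The pedal is a steel plate 125 x 60 mm beside the press, 160 mm from the nest towards the press's -y. Its free end points to the press's -x and stands up at rest, the face sloping 0.32 rad, rising towards -x. From rest to stop this point goes down about 26 mm and sideways under 8 mm.
- pedal_hinge (a point): Point on the pedal's hinge axis at its back end, 24 mm above the bench; the axis runs along the press's y. The tread's centre is 95 mm from it.
- rosette: Loose plaster rosette, bystander, 68 mm in diameter, 30 mm high, without a board; origin at its underside's centre. Leave alone.
- blank: Loose plain plywood plate 80 x 80 x 12 mm with no handle and no cast, bystander; origin at its underside's centre. Leave alone.
Mind the look-alikes: they are no part of the job. Leave any pink or purple look-alike of the board alone.

How it is judged:
By the outcome, as a careful person would: the job done as asked, in the order asked, and still so for the second after the job is handed in, with the robot touching nothing.
It also fails if it takes over 72 s, if anything falls off the work surface, if the arm or the gripper's body presses on something with over 40 N, if the wrist force passes 120 N, or if a joint passes its speed limit or range.

## Working session

There is one attempt and no reset: what is moved stays moved. The work goes in short steps, Python scripts to look and compute and a tool call to move; the robot and the scene stay as the last step left them, time stands still between calls to the robot, and variables do not carry over. Pictures are saved under pics/ and viewed, at most 10 in all, crops included, and the job is handed in when it is done.

Besides the shell and the picture viewer there is one more tool, called after "Call:" by a JSON object that holds its "fn" and its "kwargs". jog_arm: Moves the arm, as the interface text tells. Its arguments: {"type":"object","properties":{"turn":{"type":"array","items":{"type":"array","items":{"type":"number"}}},"delta_pos":{"type":"array","items":{"type":"array","items":{"type":"number"}}},"gripper":{"type":"array","items":{"type":"number"}},"grip_force":{"type":"number"}},"required":["turn","delta_pos","gripper"]}

```bash
mkdir -p pics; cat > h.py <<'E'
import numpy as np, cv2
from workcell import read_state, vision
from scipy.spatial.transform import Rotation as R
def snap(n,f=None):
    im=vision.read_camera(n)
    if f: cv2.imwrite('pics/'+f,im[:,:,::-1])
    return im
def cam(n,st=None):
    c=vision.calibration(n); f=192/np.tan(np.radians(c['vfov'])/2)
    if 'mount' in c:
        M=np.array(c['mount']); T=np.eye(4); T[:3,:3]=R.from_rotvec(st['tcp_rot']).as_matrix(); T[:3,3]=st['tool_pos']
        W=np.linalg.inv(T@M); return f,c['cx'],c['cy'],W[:3,:3],W[:3,3]
    return f,c['cx'],c['cy'],np.array(c['R']),np.array(c['t'])
def ray(C,px):
    f,cx,cy,r,t=C; d=r.T@np.array([(px[0]-cx)/f,(px[1]-cy)/f,1]); return -r.T@t,d/np.linalg.norm(d)
def onz(C,px,z):
    o,d=ray(C,px); return o+d*(z-o[2])/d[2]
def proj(C,X):
    f,cx,cy,r,t=C; p=r@np.array(X)+t; return f*p[0]/p[2]+cx,f*p[1]/p[2]+cy
E
python3 - <<'E'
from h import *
st=read_state(); print(st)
a=snap('scene');b=snap('top')
cv2.imwrite('pics/a.png',cv2.resize(a,(800,600),interpolation=3)[:,:,::-1]);cv2.imwrite('pics/b.png',cv2.resize(b,(800,600),interpolation=3)[:,:,::-1])
np.save('a.npy',a);np.save('b.npy',b)
for n in('scene','top','wrist'):print(n,vision.calibration(n))
E
```

```text
{'time': 0.0, 'q': array([-1.30088600e+00,  2.64752685e-01,  1.60535454e+00, -1.36784801e-05,
        1.27374509e+00, -3.69296729e-02]), 'joint_vel': array([ 0.0009252 , -0.00066768,  0.00061799,  0.0010087 ,  0.00033732,
        0.00153938]), 'joint_torque': array([ 2.16963730e-03, -5.15107048e+01, -3.67315757e+01, -1.78610594e-04,
        1.29681540e-02, -1.81551866e-05]), 'tool_pos': array([ 0.20364269, -0.64270727,  0.20107296]), 'tcp_rot': array([-3.10247472e+00, -4.79758062e-01,  4.32633074e-04]), 'wrist_force': array([-0.48427451, -0.06344887,  0.53770246]), 'torque': array([-0.03019549, -0.02226475,  0.01810137]), 'grip_force': 0.0, 'width': 1.005665860377178}
scene {'vfov': 51.06013043523446, 'cx': 261.07020410486393, 'cy': 188.62054200310223, 'R': array([[-0.64645919,  0.76293175,  0.00506587],
       [ 0.61153478,  0.52212254, -0.59448572],
       [-0.45619704, -0.3812128 , -0.80409021]]), 't': array([ 0.40088353, -0.28678115,  1.37272859])}
top {'vfov': 55.191859523540536, 'cx': 257.32599881027767, 'cy': 190.02432072156864, 'R': array([[ 0.01284155, -0.99987029,  0.00972091],
       [-0.99566691, -0.01368181, -0.09197943],
       [ 0.09210049, -0.00849763, -0.99571346]]), 't': array([-0.05320642,  0.55759811,  1.09209416])}
wrist {'vfov': 71.8365522232345, 'cx': 255.7330584220443, 'cy': 188.17051934363334, 'mount': array([[-8.18197129e-04, -9.64236148e-01, -2.65043358e-01,
         6.74237780e-02],
       [ 9.99999635e-01, -8.54460251e-04,  2.15233847e-05,
        -1.48730950e-04],
       [-2.47222640e-04, -2.65043243e-01,  9.64236495e-01,
        -1.71281588e-01],
       [ 0.00000000e+00,  0.00000000e+00,  0.00000000e+00,
         1.00000000e+00]])}
```

View pics/a.png

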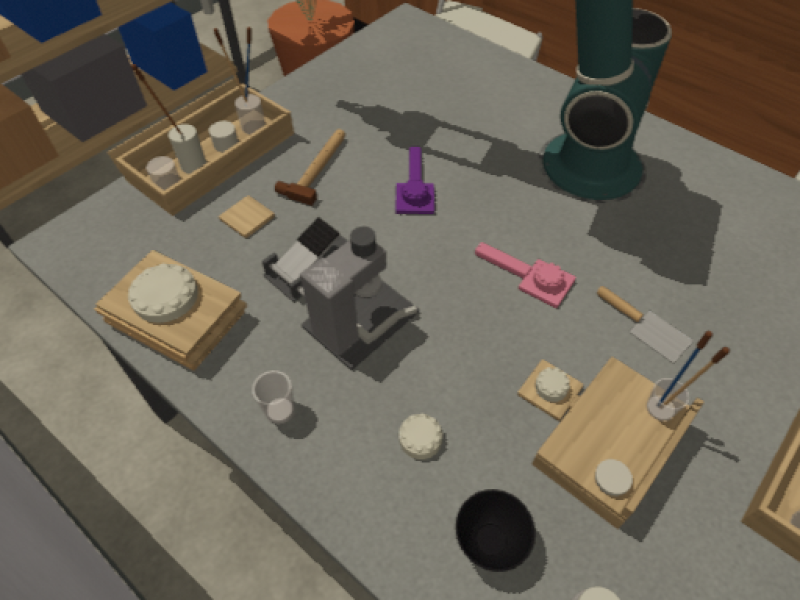

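View pics/b.png

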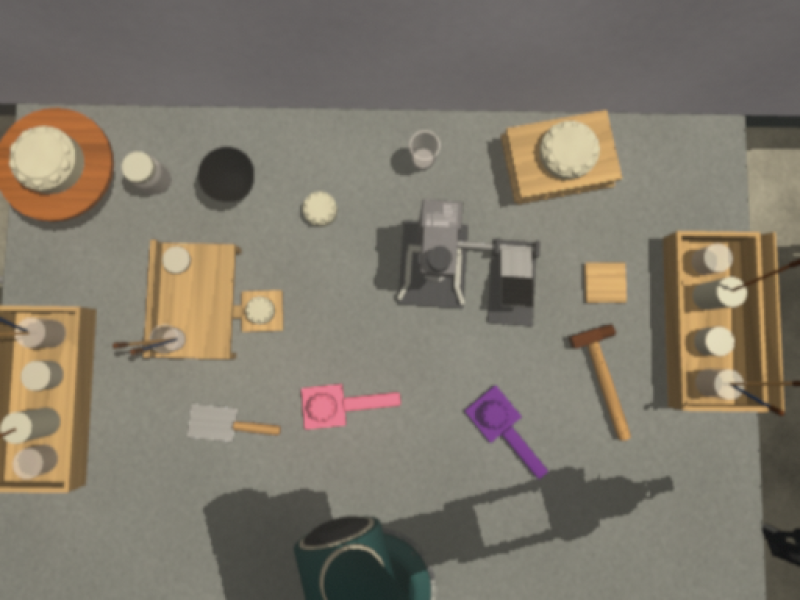

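Candidates in the 800×600 top view: natural wood with a white cast in front of the riser at (262,311), pink at (323,407), purple at (493,413), and the big block with a rosette at (570,150). Only the one at (262,311) has its handle going under the riser and is uncoloured. The rosette is at (320,208), the blank at (606,283), and the press at (435,260) with its pedal at (515,275). I'll check these in an enlarged montage.

```bash
python3 - <<'E'
from h import *
a=np.load('a.npy');b=np.load('b.npy')
def cr(im,x,y,w,h): return cv2.resize(im[y:y+h,x:x+w],(400,300),interpolation=cv2.INTER_CUBIC)
m=np.vstack([np.hstack([cr(b,90,140,120,90),cr(b,235,120,120,90)]),np.hstack([cr(a,320,210,140,105),cr(a,160,130,120,90)])])
cv2.imwrite('pics/c.png',m[:,:,::-1])
# white cast masks
for n,im,box in(('top',b,(145,180,185,215)),('scene',a,(335,225,375,265))):
    x0,y0,x1,y1=box; s=im[y0:y1,x0:x1].astype(int)
    mk=((s.min(2)>120)&(s[:,:,0]-s[:,:,2]<60)).astype(np.uint8)
    c=max(cv2.findContours(mk,0,2)[0],key=cv2.contourArea); (u,v),r=cv2.minEnclosingCircle(c)
    print(n,u+x0,v+y0,r,onz(cam(n),(u+x0,v+y0),.034))
E
```

```text
top 166.5 197.0 24.397844314575195 [0.5326775  0.22731047 0.034     ]
scene 353.4523811340332 243.5 10.559563636779785 [0.53171173 0.23057681 0.034     ]
```

View pics/c.png

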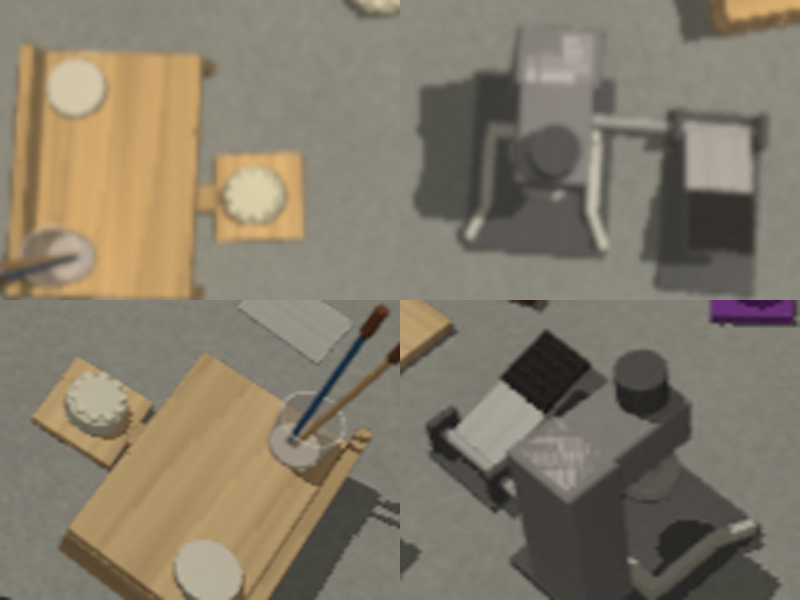

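The crop confirms it: board at top px (167,199), natural wood, handle entering the riser. Press mouth is at top px about (254–297,195), tread at about (331,186).

```bash
python3 - <<'E'
from h import *
C=cam('top')
P=lambda x,y,ox,oy,z: onz(C,(ox+x/3.3333-.35,oy+y/3.3333-.35),z).round(4)
for n,(x,y,z) in dict(pTL=(216,154,.012),pTR=(302,153,.012),pBL=(217,241,.012),pBR=(303,240,.012),cast=(254,195,.036),rTR=(203,55,.048),rBR=(192,297,.048)).items(): print(n,P(x,y,90,140,z))
for n,(x,y,z) in dict(fL=(64,247,.01),fR=(206,255,.01),cap=(153,151,.208),tTL=(287,190,.05),tTR=(354,192,.05),tBL=(287,248,.065),tBR=(354,250,.065),col=(122,30,.18),colR=(205,30,.18)).items(): print(n,P(x,y,235,120,z))
Cs=cam('scene');S=lambda x,y,z: onz(Cs,(160+x*.3-.35,130+y*.3-.35),z).round(4)
for n,(x,y,z) in dict(cap=(240,65,.208),tTL=(145,32,.065),tTR=(192,68,.065),tBL=(102,70,.045),tBR=(150,105,.045),)\
 .items(): print('s',n,S(x,y,z))
print(read_state()['time'])
E
```

```text
pTL [0.5681 0.2708 0.012 ]
pTR [0.5701 0.1916 0.012 ]
pBL [0.4879 0.2668 0.012 ]
pBR [0.4899 0.1881 0.012 ]
cast [0.529  0.2287 0.036 ]
rTR [0.6539 0.2761 0.048 ]
rBR [0.4372 0.2772 0.048 ]
fL [ 0.548  -0.0354  0.01  ]
fR [ 0.5424 -0.1669  0.01  ]
cap [ 0.6068 -0.1029  0.208 ]
tTL [ 0.5988 -0.2349  0.05  ]
tTR [ 0.5979 -0.2952  0.05  ]
tBL [ 0.5453 -0.232   0.065 ]
tBR [ 0.5444 -0.2912  0.065 ]
col [ 0.7087 -0.0795  0.18  ]
colR [ 0.7098 -0.1459  0.18  ]
s cap [ 0.6062 -0.1062  0.208 ]
s tTL [ 0.5421 -0.2901  0.065 ]
s tTR [ 0.5458 -0.229   0.065 ]
s tBL [ 0.5873 -0.3014  0.045 ]
s tBR [ 0.5884 -0.2405  0.045 ]
0.1
```

Call:
{"fn": "jog_arm", "kwargs": {"turn": [[0,0,-0.115],[0,0,-0.115],[0,0,-0.115],[0,0,-0.115],[0,0,-0.115],[0,0,-0.115],[0,0,-0.115],[0,0,-0.115],[0,0,-0.115],[0,0,-0.115],[0,0,-0.115],[0,0,0],[0,0,0],[0,0,0],[0,0,0],[0,0,0],[0,0,0],[0,0,0],[0,0,0],[0,0,0]], "delta_pos": [[0,0,-0.01],[0,0,-0.01],[0,0,-0.01],[0,0,-0.01],[0,0,-0.01],[0,0,-0.01],[0,0,-0.01],[0,0,-0.01],[0,0,-0.01],[0,0,-0.01],[0,0,-0.01],[0,0.036,0],[0,0.036,0],[0,0.036,0],[0,0.036,0],[0,0.036,0],[0,0.036,0],[0,0.036,0],[0,0.036,0],[0,0.036,0]], "gripper": [0.085,0.085,0.085,0.085,0.085,0.085,0.085,0.085,0.085,0.085,0.085,0.085,0.085,0.085,0.085,0.085,0.085,0.085,0.085,0.085], "grip_force": 30}}

```text
time: 1.77
tool_pos: [0.5294, -0.6426, 0.3114]
tcp_rot: [-2.219, -2.222, -0.0]
wrist_force: [0.7, -0.7, 0.3]
width: 0.991
grip_force: 0.0
```

Call:
{"fn": "jog_arm", "kwargs": {"turn": [[0,0,0],[0,0,0],[0,0,0],[0,0,0],[0,0,0],[0,0,0],[0,0,0],[0,0,0],[0,0,0],[0,0,0],[0,0,0],[0,0,0],[0,0,0],[0,0,0],[0,0,0],[0,0,0],[0,0,0],[0,0,0],[0,0,0],[0,0,0]], "delta_pos": [[0.04,0,0],[0.04,0,0],[0.04,0,0],[0.04,0,0],[0.04,0,0],[0.04,0,0],[0.04,0,0],[0.04,0,0],[0.04,0,0],[0.04,0,0],[0.04,0,0],[0.04,0,0],[0.04,0,0],[0.04,0,0],[0.04,0,0],[0.04,0,0],[0.04,0,0],[0.04,0,0],[0.04,0,0],[0,0,0]], "gripper": [0.085,0.085,0.085,0.085,0.085,0.085,0.085,0.085,0.085,0.085,0.085,0.085,0.085,0.085,0.085,0.085,0.085,0.085,0.085,0.085]}}

```text
time: 3.43
tool_pos: [0.5261, 0.1235, 0.3118]
tcp_rot: [-2.211, -2.227, -0.003]
wrist_force: [0.2, -0.4, 0.9]
width: 0.994
grip_force: 0.0
```

```bash
python3 - <<'E'
from h import *
st=read_state(); im=snap('wrist','d.png'); C=cam('wrist',st)
p=proj(C,(.53,.229,.036)); print(p)
x0,y0=int(p[0])-70,int(p[1])-70; s=im[max(y0,0):y0+140,max(x0,0):x0+140].astype(int)
mk=((s.min(2)>130)&(s[:,:,0]-s[:,:,2]<65)).astype(np.uint8)
c=max(cv2.findContours(mk,0,2)[0],key=cv2.contourArea); (u,v),r=cv2.minEnclosingCircle(c)
u+=max(x0,0);v+=max(y0,0);print(u,v,r,onz(C,(u,v),.034), st['tool_pos'])
E
```

```text
(np.float64(258.6152584238954), np.float64(91.00781286039424))
258.8392868041992 90.80357360839844 16.904035568237305 [0.53037277 0.22948332 0.034     ] [0.52606651 0.12348104 0.31178089]
```

View pics/d.png

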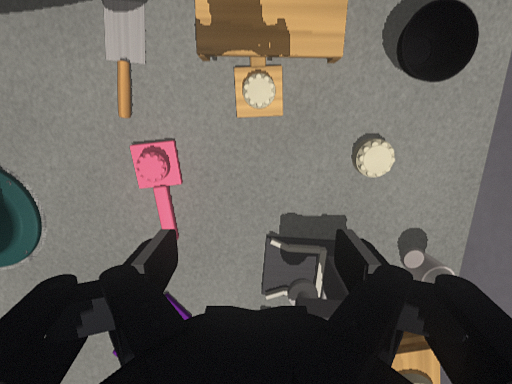

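Cast at wrist px (259,91) gives (0.530, 0.229), matching the other two views. I'll go down and grip.

Call:
{"fn": "jog_arm", "kwargs": {"turn": [[0,0,0],[0,0,0],[0,0,0],[0,0,0],[0,0,0],[0,0,0],[0,0,0],[0,0,0],[0,0,0],[0,0,0],[0,0,0],[0,0,0],[0,0,0],[0,0,0],[0,0,0],[0,0,0],[0,0,0]], "delta_pos": [[0.0355,0.002,0],[0.035,0.002,0],[0.035,0,0],[0,0,0.03],[0,0,0.03],[0,0,0.03],[0,0,0.03],[0,0,0.03],[0,0,0.03],[0,0,0.03],[0,0,0.03],[0,0,0.03],[0,0,0.01],[0,0,0.008],[0,0,0.008],[0,0,0.006],[0,0,0]], "gripper": [0.085,0.085,0.085,0.085,0.085,0.085,0.085,0.085,0.085,0.085,0.085,0.085,0.085,0.085,0.085,0.085,0.085]}}

```text
time: 4.9
tool_pos: [0.5314, 0.2222, 0.0105]
tcp_rot: [2.22, 2.222, 0.001]
wrist_force: [-0.6, 0.6, -0.2]
width: 0.999
grip_force: 0.0
```

Call:
{"fn": "jog_arm", "kwargs": {"turn": [[0,0,0],[0,0,0],[0,0,0],[0,0,0],[0,0,0],[0,0,0],[0,0,0],[0,0,0]], "delta_pos": [[0,0,0],[0,0,0],[0,0,0],[0,0,0],[0,0,0],[0,0,0],[0,0,0],[0,0,0]], "gripper": [0.045,0.045,0.045,0.045,0.045,0.045,0.045,0.045], "grip_force": 28}}

```text
time: 5.57
tool_pos: [0.5309, 0.2224, 0.0104]
tcp_rot: [-2.22, -2.223, -0.0]
wrist_force: [0.5, 0.4, 0.7]
width: 0.522
grip_force: 0.0
```

```bash
python3 - <<'E'
from h import *
st=read_state(); print(st['grip_force'],st['width'])
w=snap('wrist');a=snap('scene')
cv2.imwrite('pics/e.png',np.hstack([cv2.resize(w[:300,100:420],(400,375)),cv2.resize(a[195:315,310:438],(400,375),interpolation=2)])[:,:,::-1])
E
```

```text
0.0 0.5220382109623634
```

View pics/e.png

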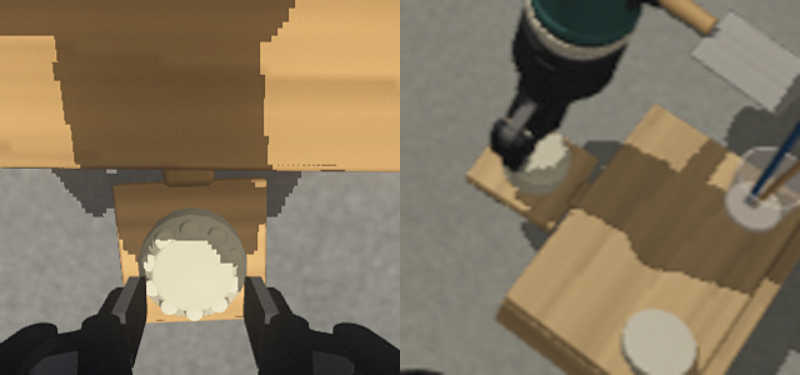

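The pads sit about 7 mm short of the cast's centre on its near side and show no grip force. I'll reopen, shift 7 mm and close fully.

Call:
{"fn": "jog_arm", "kwargs": {"turn": [[0,0,0],[0,0,0],[0,0,0],[0,0,0],[0,0,0],[0,0,0],[0,0,0],[0,0,0],[0,0,0],[0,0,0],[0,0,0],[0,0,0],[0,0,0],[0,0,0]], "delta_pos": [[0,0,0],[0,0,0],[0,0,0],[0.004,0,0],[0.003,0,0],[0,0,0],[0,0,0],[0,0,0],[0,0,0],[0,0,0],[0,0,0],[0,0,0],[0,0,0],[0,0,0]], "gripper": [0.075,0.075,0.075,0.075,0.075,0.01,0.01,0.01,0.01,0.01,0.01,0.01,0.01,0.01]}}

```text
time: 6.83
tool_pos: [0.531, 0.2293, 0.0104]
tcp_rot: [2.22, 2.222, 0.0]
wrist_force: [0.2, 1.3, 0.5]
width: 0.118
grip_force: 0.0
```

```bash
python3 - <<'E'
from h import *
st=read_state(); print(st['grip_force'],st['width'],st['q'],st['tool_pos'])
w=snap('wrist');a=snap('scene');b=snap('top')
C=cam('wrist',st);print(proj(C,st['tool_pos']),proj(cam('scene'),st['tool_pos']))
cv2.imwrite('pics/f.png',np.hstack([w[:380,130:380],cv2.resize(a[195:309,310:385],(250,380),interpolation=2),cv2.resize(b[150:245,100:165+32],(280,380),interpolation=2)])[:,:,::-1])
E
```

```text
0.0 0.11828044693141739 [3.64610780e-01 2.74675557e-01 1.97724996e+00 1.01355598e-05
 8.89649334e-01 3.63679926e-01] [0.53098987 0.22932134 0.01039966]
(np.float64(255.37404466336244), np.float64(216.36570130201775)) (np.float64(351.4486609187408), np.float64(247.47526903338647))
```

View pics/f.png

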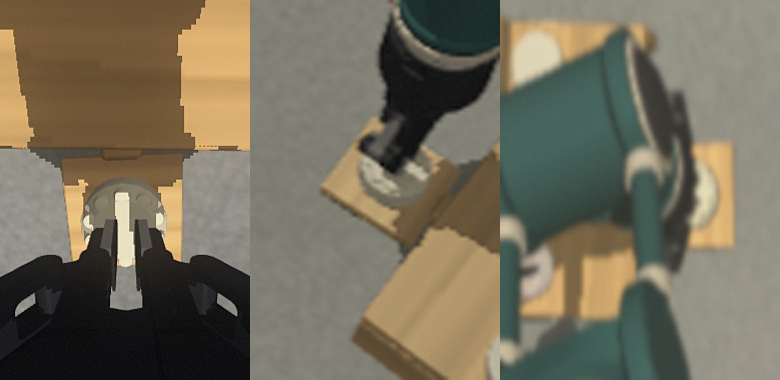

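The fingers look as if they closed over the cast's top, which contradicts z = 0.010. I'll check the scale numerically.

```bash
python3 - <<'E'
from h import *
st=read_state(); w=snap('wrist');a=snap('scene'); C=cam('wrist',st); Cs=cam('scene')
for z in (.0104,.025,.04,.055): print(z,'scene tip px',proj(Cs,(.531,.2293,z)))
for n,X in dict(pl=(.490,.269,.012),pr=(.570,.269,.012),castL=(.503,.229,.03),castR=(.557,.229,.03),castfar=(.530,.256,.038),rl=(.47,.2766,.048),rr=(.60,.2766,.048)).items(): print(n,np.round(proj(C,X),1))
cv2.imwrite('pics/g.png',np.hstack([cv2.resize(w[140:290,175:335],(400,375),interpolation=0),cv2.resize(a[215:275,318:382],(400,375),interpolation=0)])[:,:,::-1])
E
```

```text
0.0104 scene tip px (np.float64(351.439510585831), np.float64(247.47308390008192))
0.025 scene tip px (np.float64(352.5056595031433), np.float64(244.73773877261186))
0.04 scene tip px (np.float64(353.62680726447815), np.float64(241.8612868845658))
0.055 scene tip px (np.float64(354.7750312570988), np.float64(238.91536736764036))
pl [191.8 159.7]
pr [315.9 159.7]
castL [210.2 228.5]
castR [297.4 228.5]
castfar [253.6 190.1]
rl [134.9 156.3]
rr [391.6 156.3]
```

View pics/g.png

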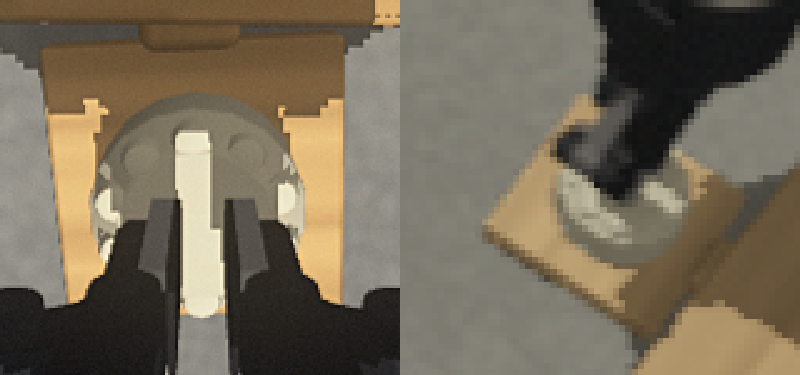

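Finding: plate edges project as predicted, so the camera height is right. The finger front faces end about 31 mm behind the reported TCP, both in the hover picture d.png and here. The real tips are therefore about 31 mm shorter, and the fingers closed just above the cast's top at 38 mm. I'll open, go lower and close again, watching the force.

Call:
{"fn": "jog_arm", "kwargs": {"turn": [[0,0,0],[0,0,0],[0,0,0],[0,0,0],[0,0,0],[0,0,0],[0,0,0],[0,0,0],[0,0,0],[0,0,0]], "delta_pos": [[0,0,0],[0,0,0],[0,0,0],[0,0,0],[0,0,0],[0,0,0.008],[0,0,0.008],[0,0,0.006],[0,0,0.006],[0,0,0]], "gripper": [0.085,0.085,0.085,0.085,0.085,0.085,0.085,0.085,0.085,0.085]}}

```text
time: 7.92
tool_pos: [0.5293, 0.2287, -0.0198]
tcp_rot: [-2.219, -2.221, 0.005]
wrist_force: [-0.1, 0.1, -0.6]
width: 0.992
grip_force: 0.0
```

Call:
{"fn": "jog_arm", "kwargs": {"turn": [[0,0,0],[0,0,0],[0,0,0],[0,0,0],[0,0,0],[0,0,0],[0,0,0]], "delta_pos": [[0,0,0],[0,0,0],[0,0,0],[0,0,0],[0,0,0],[0,0,0],[0,0,0]], "gripper": [0.04,0.04,0.04,0.04,0.04,0.04,0.04], "grip_force": 28}}

```text
time: 8.5
tool_pos: [0.5315, 0.2295, -0.017]
tcp_rot: [2.22, 2.222, 0.002]
wrist_force: [-0.3, 0.6, 2.9]
width: 0.612
grip_force: 30.0
```

Gripped: 52 mm opening, 30 N. I'll lift slightly, pull along -y, then raise.

Call:
{"fn": "jog_arm", "kwargs": {"turn": [[0,0,0],[0,0,0],[0,0,0],[0,0,0],[0,0,0],[0,0,0],[0,0,0],[0,0,0],[0,0,0],[0,0,0],[0,0,0],[0,0,0],[0,0,0],[0,0,0],[0,0,0],[0,0,0],[0,0,0],[0,0,0],[0,0,0]], "delta_pos": [[0,0,-0.003],[0,0,-0.003],[-0.006,0,0],[-0.01,0,0],[-0.014,0,0],[-0.014,0,0],[-0.014,0,0],[-0.014,0,0],[-0.014,0,0],[-0.014,0,0],[-0.014,0,0],[-0.01,0,0],[-0.006,0,0],[0,0,0],[0,0.012,-0.01],[0,0.015,-0.01],[0,0.015,-0.01],[0,0.012,0],[0,0,0]], "gripper": [0.04,0.04,0.04,0.04,0.04,0.04,0.04,0.04,0.04,0.04,0.04,0.04,0.04,0.04,0.04,0.04,0.04,0.04,0.04]}}

```text
time: 10.08
tool_pos: [0.5893, 0.1002, 0.0202]
tcp_rot: [2.218, 2.22, 0.007]
wrist_force: [0.2, -0.2, -2.1]
width: 0.617
grip_force: 30.2
```

```bash
python3 - <<'E'
from h import *
st=read_state(); print(st['tool_pos'],st['width'],st['grip_force'],st['wrist_force'],st['q'])
w=snap('wrist');b=snap('top')
cv2.imwrite('pics/i.png',np.hstack([cv2.resize(w,(400,300)),cv2.resize(b[90:240,100:300],(400,300))])[:,:,::-1])
E
```

```text
[0.58925509 0.10018799 0.02017507] 0.6171355513872429 30.17232563928701 [ 0.24863766 -0.16806117 -2.05924497] [1.26590702e-01 2.90216685e-01 1.93469692e+00 3.06352835e-04
 9.10840144e-01 1.25284632e-01]
```

View pics/i.png

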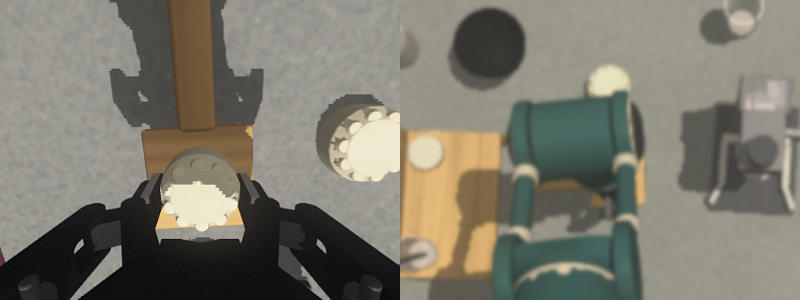

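The picture shows the board held level and its handle clear of the riser. I'll turn it so the handle points to -x, lower it and release.

Call:
{"fn": "jog_arm", "kwargs": {"turn": [[0,0,-0.06],[0,0,-0.114],[0,0,-0.114],[0,0,-0.114],[0,0,-0.114],[0,0,-0.114],[0,0,-0.114],[0,0,-0.114],[0,0,-0.114],[0,0,-0.114],[0,0,-0.114],[0,0,-0.114],[0,0,-0.114],[0,0,-0.054],[0,0,0],[0,0,0],[0,0,0],[0,0,0],[0,0,0],[0,0,0]], "delta_pos": [[0,0,0],[0,0,0],[0,0,0],[0,0,0],[0,0,0],[0,0,0],[0,0,0],[0,0,0],[0,0,0],[0,0,0],[0,0,0],[0,0,0],[0,0,0],[0,0,0],[0,0,0.01],[0,0,0.01],[0,0,0.008],[0,0,0.006],[0,0,0.002],[0,0,0]], "gripper": [0.04,0.04,0.04,0.04,0.04,0.04,0.04,0.04,0.04,0.04,0.04,0.04,0.04,0.04,0.04,0.04,0.04,0.04,0.04,0.04]}}

```text
time: 11.85
tool_pos: [0.5839, 0.0993, -0.0175]
tcp_rot: [-0.139, -3.136, 0.001]
wrist_force: [-4.3, 0.6, 5.5]
width: 0.613
grip_force: 31.6
```

Call:
{"fn": "jog_arm", "kwargs": {"turn": [[0,0,0],[0,0,0],[0,0,0],[0,0,0],[0,0,0],[0,0,0],[0,0,0],[0,0,0],[0,0,0]], "delta_pos": [[0,0,0],[0,0,0],[0,0,0],[0,0,0],[0,0,-0.03],[0,0,-0.04],[0,0,-0.04],[0,0,-0.03],[0,0,0]], "gripper": [0.085,0.085,0.085,0.085,0.085,0.085,0.085,0.085,0.085]}}

```text
time: 12.6
tool_pos: [0.5911, 0.1002, 0.131]
tcp_rot: [0.137, 3.124, 0.004]
wrist_force: [1.3, -0.6, 0.8]
width: 0.996
grip_force: 0.0
```

```bash
python3 - <<'E'
from h import *
st=read_state(); w=snap('wrist'); C=cam('wrist',st); print(st['tool_pos'],st['tcp_rot'])
hsv=cv2.cvtColor(w,cv2.COLOR_RGB2HSV)
mk=((hsv[:,:,0]>8)&(hsv[:,:,0]<28)&(hsv[:,:,1]>70)&(hsv[:,:,2]>40)).astype(np.uint8)
cs=sorted(cv2.findContours(mk,0,2)[0],key=cv2.contourArea)[::-1][:4]
for c in cs: print(cv2.contourArea(c),cv2.boundingRect(c))
# handle edges by rows
for v in range(0,230,15):
    xs=np.where(mk[v,200:330])[0]
    if len(xs): 
        l,r=xs[0]+200,xs[-1]+200; print(v,l,r,onz(C,(l,v),.018).round(4)[:2],onz(C,(r,v),.018).round(4)[:2])
cv2.imwrite('pics/j.png',w[:,:,::-1])
E
```

```text
[0.59105749 0.10017991 0.13101738] [0.13748729 3.12447592 0.00385092]
17351.0 (406, 0, 106, 228)
7844.0 (216, 13, 75, 191)
15 234 257 [0.4343 0.0942] [0.4362 0.1157]
30 233 259 [0.4466 0.0919] [0.4488 0.1165]
45 234 259 [0.4594 0.0914] [0.4615 0.1154]
60 235 260 [0.4726 0.0909] [0.4747 0.1152]
75 236 261 [0.4862 0.0904] [0.4883 0.1151]
90 237 262 [0.5001 0.0899] [0.5023 0.1149]
105 238 262 [0.5145 0.0893] [0.5167 0.1137]
120 239 263 [0.5293 0.0888] [0.5316 0.1135]
135 216 289 [0.5424 0.0631] [0.5492 0.1396]
150 217 289 [0.5581 0.0621] [0.565  0.1387]
165 219 289 [0.5745 0.0622] [0.5813 0.1378]
180 220 290 [0.5913 0.0611] [0.5982 0.138 ]
195 222 290 [0.6087 0.0612] [0.6155 0.1371]
```

View pics/j.png

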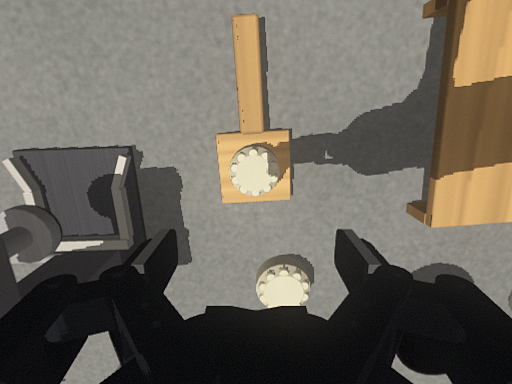

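Board lies flat and clear of the riser: handle at px (234–262, 15–130), plate and cast at (255,170). The press mouth is at left, with its front edge at about (18,150)–(135,147). Board origin works out to (0.583, 0.099), yaw -2.1°; grip point to (0.468, 0.103).

Call:
{"fn": "jog_arm", "kwargs": {"turn": [[0,0,-0.05],[0,0,0],[0,0,0],[0,0,0],[0,0,0],[0,0,0],[0,0,0],[0,0,0],[0,0,0],[0,0,0]], "delta_pos": [[0,0,0],[0.0245,-0.0005,0],[0.0245,-0.0005,0],[0.0245,-0.0005,0],[0.0245,-0.0005,0],[0.0245,0,0],[0,0,0.03],[0,0,0.03],[0,0,0.02],[0,0,0]], "gripper": [0.085,0.085,0.085,0.085,0.085,0.085,0.085,0.085,0.085,0.085]}}

```text
time: 13.48
tool_pos: [0.4565, 0.1011, 0.0365]
tcp_rot: [-0.059, -3.13, 0.003]
wrist_force: [-1.6, -0.3, -0.3]
width: 0.993
grip_force: 0.0
```

```bash
python3 - <<'E'
from h import *
for i in range(3):
    st=read_state(); w=snap('wrist'); print(st['tool_pos'].round(4),st['tcp_rot'].round(4))
C=cam('wrist',st); print('grip px',proj(C,(.468,.103,.018)))
hsv=cv2.cvtColor(w,cv2.COLOR_RGB2HSV)
mk=((hsv[:,:,0]>8)&(hsv[:,:,0]<28)&(hsv[:,:,1]>70)&(hsv[:,:,2]>40)).astype(np.uint8)
for v in range(60,240,20):
    xs=np.where(mk[v,190:330])[0]
    if len(xs): 
        l,r=xs[0]+190,xs[-1]+190; print(v,l,r,onz(C,(l,v),.018).round(4)[:2],onz(C,(r,v),.018).round(4)[:2])
w0=cv2.imread('pics/j.png')
# press nest from view j
st0=dict(tool_pos=np.array([.59105749,.10017991,.13101738]),tcp_rot=np.array([.13748729,3.12447592,.00385092])); C0=cam('wrist',st0)
print([onz(C0,p,.01).round(4)[:2] for p in((18,150),(135,147))])
E
```

```text
[0.4565 0.1011 0.0365] [-0.0592 -3.1298  0.0033]
[0.4585 0.1014 0.0388] [-5.9300e-02 -3.1329e+00  2.3000e-03]
[0.4608 0.1017 0.0408] [-5.9400e-02 -3.1369e+00  1.2000e-03]
grip px (np.float64(257.5298295009702), np.float64(213.70707399025898))
180 242 274 [0.4406 0.0923] [0.4415 0.1164]
200 242 274 [0.4563 0.0915] [0.4573 0.1161]
220 242 274 [0.4728 0.0906] [0.4737 0.1157]
[array([ 0.5398, -0.1563]), array([ 0.5479, -0.028 ])]
```

Call:
{"fn": "jog_arm", "kwargs": {"turn": [[0,0,0],[0,0,0],[0,0,0],[0,0,0]], "delta_pos": [[0,0,0],[0,0,0],[0,0,0],[0,0,0]], "gripper": [0.085,0.085,0.085,0.085]}}

```text
time: 13.97
tool_pos: [0.4636, 0.1022, 0.0434]
tcp_rot: [0.059, 3.139, 0.001]
wrist_force: [0.2, 0.4, 0.4]
width: 0.995
grip_force: 0.0
```

```bash
python3 - <<'E'
from h import *
st=read_state(); w=snap('wrist'); print(st['tool_pos'].round(4),st['tcp_rot'].round(4),st['joint_vel'].round(3))
C=cam('wrist',st); print('grip px',proj(C,(.468,.103,.018)))
hsv=cv2.cvtColor(w,cv2.COLOR_RGB2HSV)
mk=((hsv[:,:,0]>8)&(hsv[:,:,0]<28)&(hsv[:,:,1]>70)&(hsv[:,:,2]>40)).astype(np.uint8)
for v in range(160,240,20):
    xs=np.where(mk[v,190:330])[0]
    if len(xs): 
        l,r=xs[0]+190,xs[-1]+190; print(v,l,r,onz(C,(l,v),.018).round(4)[:2],onz(C,(r,v),.018).round(4)[:2])
xs=np.where(mk[:,258])[0]; print(xs[0],onz(C,(258,xs[0]),.018))
E
```

```text
[0.4636 0.1022 0.0434] [5.9400e-02 3.1391e+00 6.0000e-04] [ 0.001  0.002  0.007 -0.002 -0.001  0.001]
grip px (np.float64(256.7875767893813), np.float64(209.0521108518515))
180 241 273 [0.444  0.0918] [0.445  0.1162]
200 241 272 [0.46  0.091] [0.461  0.1151]
220 241 273 [0.4768 0.0901] [0.4777 0.1156]
162 [0.43066577 0.10531325 0.018     ]
```

Call:
{"fn": "jog_arm", "kwargs": {"turn": [[0,0,0],[0,0,0],[0,0,0],[0,0,0],[0,0,0],[0,0,0],[0,0,0],[0,0,0],[0,0,0]], "delta_pos": [[-0.002,0.001,0.012],[0,0,0.016],[0,0,0.014],[0,0,0.01],[0,0,0.008],[0,0,0.004],[0,0,0.002],[0,0,0],[0,0,0]], "gripper": [0.085,0.085,0.085,0.085,0.085,0.085,0.085,0.085,0.085]}}

```text
time: 14.77
tool_pos: [0.4652, 0.103, -0.0232]
tcp_rot: [0.059, 3.14, 0.0]
wrist_force: [0.8, -0.2, -0.1]
width: 0.999
grip_force: 0.0
```

Call:
{"fn": "jog_arm", "kwargs": {"turn": [[0,0,0],[0,0,0],[0,0,0],[0,0,0],[0,0,0],[0,0,0],[0,0,0],[0,0,0],[0,0,0],[0,0,0]], "delta_pos": [[0,0,0],[0,0,0],[0,0,0],[0,0,0],[0,0,0],[0,0,0],[0,0,0],[0,0,0],[0,0,0],[0,0,0]], "gripper": [0.015,0.015,0.015,0.015,0.015,0.015,0.015,0.015,0.015,0.015], "grip_force": 60}}

```text
time: 15.6
tool_pos: [0.4652, 0.1031, -0.0231]
tcp_rot: [0.059, 3.14, 0.0]
wrist_force: [0.2, -0.2, 5.8]
width: 0.287
grip_force: 59.6
```

Gripped by the handle (24.5 mm opening, 60 N). Next I'll refine the nest from the earlier views and move only after that.

```bash
python3 - <<'E'
from h import *
st0=dict(tool_pos=np.array([.59105749,.10017991,.13101738]),tcp_rot=np.array([.13748729,3.12447592,.00385092])); C0=cam('wrist',st0)
for n,p,z in(('frontL',(135,146.5),.01),('frontR',(18,150),.01),('tipL',(126,157),.022),('tipR',(7,162),.022),('neckL',(119,181),.022),('neckR',(32,191),.022),('stopL',(131,240),.022)): print(n,onz(C0,p,z).round(4)[:2])
Ct=cam('top')
for n,x,y in(('tipL',70,237),('neckL',88,205),('tipR',204,247),('neckR',193,203)): print('top',n,onz(Ct,(235+x/3.333-.35,120+y/3.333-.35),.022).round(4)[:2])
j=cv2.imread('pics/j.png')[135:265,0:155]; b=np.load('b.npy')[:,:,::-1][170:215,245:305]
cv2.imwrite('pics/k.png',np.hstack([cv2.resize(j,(400,336),interpolation=2),cv2.resize(b,(400,336),interpolation=2)]))
E
```

```text
frontL [ 0.5474 -0.0279]
frontR [ 0.5398 -0.1563]
tipL [ 0.5564 -0.0343]
tipR [ 0.5504 -0.1614]
neckL [ 0.5816 -0.0477]
neckR [ 0.5842 -0.1454]
stopL [ 0.6525 -0.0503]
top tipL [ 0.5563 -0.0407]
top neckL [ 0.586  -0.0569]
top tipR [ 0.5488 -0.1637]
top neckR [ 0.5892 -0.1534]
```

View pics/k.png

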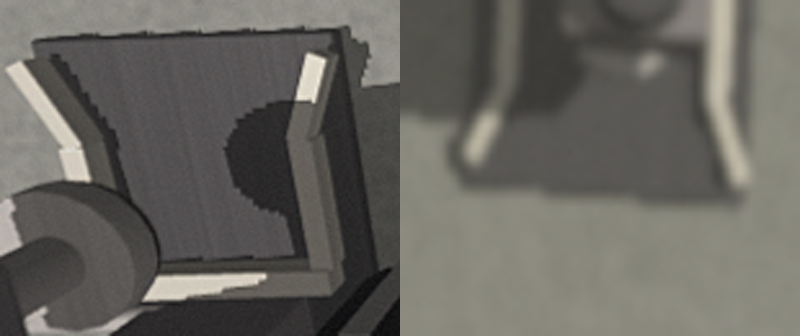

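The crop shows the nest clearly: stop base line at crop (160,262)–(295,257), left guide's top inner edge (288,137)–(307,262), right guide's inner base neck (117,148), front corners (38,40) and (345,28).

```bash
python3 - <<'E'
from h import *
st0=dict(tool_pos=np.array([.59105749,.10017991,.13101738]),tcp_rot=np.array([.13748729,3.12447592,.00385092])); C0=cam('wrist',st0)
J=lambda x,y,z: onz(C0,(x/2.581-.3,135+y/2.585-.3),z).round(4)[:2]
T=lambda x,y,z: onz(cam('top'),(245+x/6.667-.4,170+y/7.467-.4),z).round(4)[:2]
for n,x,y,z in(('fR',36,40,.01),('fL',347,28,.01),('neckL',288,137,.022),('stopL',307,262,.022),('neckRb',117,148,.01),('neckRt',62,150,.022),('stop a',165,262,.01),('stop b',294,257,.01)): print(n,J(x,y,z))
for n,x,y,z in(('neckLin',115,105,.022),('neckLout',95,100,.022),('tipL',70,158,.022),('neckRin',308,100,.022),('neckRout',322,100,.022),('tipR',335,180,.022),('f',65,186,.01),('f2',340,198,.01)): print('top',n,T(x,y,z))
E
```

```text
fR [ 0.5395 -0.1611]
fL [ 0.5463 -0.0286]
neckL [ 0.5883 -0.0579]
stopL [ 0.6462 -0.0634]
neckRb [ 0.5893 -0.1417]
neckRt [ 0.5853 -0.1551]
stop a [ 0.6456 -0.1366]
stop b [ 0.6485 -0.0761]
top neckLin [ 0.5784 -0.0594]
top neckLout [ 0.5803 -0.0502]
top tipL [ 0.5563 -0.0391]
top neckRin [ 0.5817 -0.1481]
top neckRout [ 0.5817 -0.1545]
top tipR [ 0.5489 -0.1606]
top f [ 0.5457 -0.0369]
top f2 [ 0.5425 -0.1643]
```

Call:
{"fn": "jog_arm", "kwargs": {"turn": [[0,0,0.01],[0,0,0],[0,0,0],[0,0,0],[0,0,0],[0,0,0],[0,0,0],[0,0,0],[0,0,0],[0,0,0],[0,0,0],[0,0,0],[0,0,0],[0,0,0],[0,0,0],[0,0,0],[0,0,0],[0,0,0],[0,0,0]], "delta_pos": [[0,0,-0.008],[0,0,-0.015],[0,0,-0.016],[0,0,-0.016],[0.004,-0.012,0],[0.004,-0.02,0],[0.004,-0.022,0],[0.004,-0.022,0],[0.004,-0.022,0],[0.004,-0.022,0],[0.004,-0.022,0],[0.004,-0.022,0],[0.004,-0.018,0],[0.002,-0.011,0],[0,-0.006,0],[0,0,0],[0,0,0],[0,0,0],[0,0,0]], "gripper": [0.015,0.015,0.015,0.015,0.015,0.015,0.015,0.015,0.015,0.015,0.015,0.015,0.015,0.015,0.015,0.015,0.015,0.015,0.015]}}

```text
time: 17.18
tool_pos: [0.4171, -0.0934, 0.0312]
tcp_rot: [-0.074, -3.14, -0.0]
wrist_force: [-0.4, 0.1, -3.2]
width: 0.284
grip_force: 59.2
```

```bash
python3 - <<'E'
from h import *
st=read_state(); print(st['time'],st['tool_pos'].round(4),st['tcp_rot'].round(4),st['wrist_force'].round(2),st['torque'].round(2),st['width'],st['grip_force'])
w=snap('wrist'); s=snap('scene'); t=snap('top'); np.save('w1.npy',w); np.save('s1.npy',s)
rz=R.from_rotvec(st['tcp_rot']).as_matrix(); print(np.degrees(np.arctan2(rz[1,0],rz[0,0])),rz[:,2].round(3))
C=cam('wrist',st);hsv=cv2.cvtColor(w,cv2.COLOR_RGB2HSV)
mk=((hsv[:,:,0]>8)&(hsv[:,:,0]<28)&(hsv[:,:,1]>70)&(hsv[:,:,2]>40)).astype(np.uint8)
for v in range(150,240,15):
    xs=np.where(mk[v,190:330])[0]
    if len(xs): print(v,xs[0]+190,xs[-1]+190)
# cast in scene, expected
e=st['tool_pos']+np.array([.116*np.cos(.047),-.116*np.sin(.047),.023+.034]); Cs=cam('scene'); p=proj(Cs,e); print(e,'exp',p)
x0,y0=int(p[0])-20,int(p[1])-20; q=s[y0:y0+40,x0:x0+40].astype(int)
m2=((q.min(2)>125)&(q[:,:,0]-q[:,:,2]<65)).astype(np.uint8)
c=max(cv2.findContours(m2,0,2)[0],key=cv2.contourArea); (u,v),r=cv2.minEnclosingCircle(c); print('cast px',u+x0,v+y0,r,onz(Cs,(u+x0,v+y0),e[2]))
E
```

```text
17.1833 [ 0.4171 -0.0934  0.0312] [-7.3700e-02 -3.1403e+00 -4.0000e-04] [-0.42  0.14 -3.19] [0.05 0.23 0.03] 0.2837871025527978 59.21963632106781
177.31155374672102 [-0.  0. -1.]
180 239 272
195 231 279
210 232 279
225 234 278
[ 0.53293095 -0.0988108   0.08815617] exp (np.float64(254.26004861360792), np.float64(164.83426416037508))
cast px 253.70930290222168 166.51744270324707 8.66457748413086 [ 0.53840489 -0.09605625  0.08815617]
```

Call:
{"fn": "jog_arm", "kwargs": {"turn": [[0,0,0],[0,0,0],[0,0,0],[0,0,0],[0,0,0],[0,0,0],[0,0,0],[0,0,0]], "delta_pos": [[0,0,0.006],[0,0,0.01],[0,0,0.01],[0,0,0.006],[0,0,0.004],[0,0,0.003],[0,0,0],[0,0,0]], "gripper": [0.015,0.015,0.015,0.015,0.015,0.015,0.015,0.015]}}

```text
time: 18.0
tool_pos: [0.4172, -0.094, -0.0078]
tcp_rot: [-0.075, -3.14, -0.0]
wrist_force: [0.3, -0.2, -1.7]
width: 0.285
grip_force: 59.2
```

Call:
{"fn": "jog_arm", "kwargs": {"turn": [[0,0,0],[0,0,0],[0,0,0],[0,0,0],[0,0,0],[0,0,0],[0,0,0],[0,0,0],[0,0,0],[0,0,0],[0,0,0],[0,0,0]], "delta_pos": [[0,0,0.003],[0,0,0],[-0.003,0,0],[-0.005,0,0],[-0.006,0,0],[-0.006,0,0],[-0.006,0,0],[-0.005,0,0],[-0.003,0,0],[-0.001,0,0],[0,0,0],[0,0,0]], "gripper": [0.015,0.015,0.015,0.015,0.015,0.015,0.015,0.015,0.015,0.015,0.015,0.015]}}

```text
time: 19.0
tool_pos: [0.4519, -0.0956, -0.0108]
tcp_rot: [-0.075, -3.14, -0.0]
wrist_force: [0.3, 0.3, -2.8]
width: 0.287
grip_force: 59.2
```

Call:
{"fn": "jog_arm", "kwargs": {"turn": [[0,0,0],[0,0,0],[0,0,0],[0,0,0],[0,0,0],[0,0,0],[0,0,0],[0,0,0],[0,0,0],[0,0,0]], "delta_pos": [[-0.003,0,0],[-0.005,0,0],[-0.006,0,0],[-0.006,0,0],[-0.006,0,0],[-0.004,0,0],[-0.003,0,0],[-0.001,0,0],[0,0,0],[0,0,0]], "gripper": [0.015,0.015,0.015,0.015,0.015,0.015,0.015,0.015,0.015,0.015]}}

```text
time: 19.83
tool_pos: [0.4858, -0.0972, -0.0108]
tcp_rot: [-0.075, -3.14, -0.0]
wrist_force: [-0.5, 0.1, -2.0]
width: 0.284
grip_force: 59.2
```

Still free. I'll creep to the stop in small steps.

Call:
{"fn": "jog_arm", "kwargs": {"turn": [[0,0,0],[0,0,0],[0,0,0],[0,0,0],[0,0,0],[0,0,0]], "delta_pos": [[-0.0015,0,0.001],[-0.0015,0,0],[-0.0015,0,0],[-0.001,0,0],[0,0,0],[0,0,0]], "gripper": [0.015,0.015,0.015,0.015,0.015,0.015]}}

```text
time: 20.33
tool_pos: [0.4901, -0.0972, -0.0122]
tcp_rot: [-0.075, -3.138, -0.001]
wrist_force: [-5.5, 1.5, -0.6]
width: 0.287
grip_force: 59.4
```

Call:
{"fn": "jog_arm", "kwargs": {"turn": [[0,0,0],[0,0,0],[0,0,0],[0,0,0],[0,0,0]], "delta_pos": [[-0.001,0,0.001],[-0.001,0,0],[0,0,0],[0,0,0],[0,0,0]], "gripper": [0.015,0.015,0.015,0.015,0.015]}}

```text
time: 20.75
tool_pos: [0.49, -0.097, -0.0133]
tcp_rot: [-0.075, -3.134, -0.002]
wrist_force: [-10.6, 1.2, 4.8]
width: 0.285
grip_force: 60.1
```

```bash
python3 - <<'E'
from h import *
st=read_state(); print(st['tool_pos'].round(4),st['wrist_force'].round(2),st['torque'].round(2))
s=snap('scene'); np.save('s2.npy',s)
E
```

```text
[ 0.49   -0.097  -0.0133] [-10.58   1.24   4.81] [ 0.14  1.61 -0.15]
```

Firmly against the stop: force rises with no further motion, and the board is down on the plate. I'll release and back off.

Call:
{"fn": "jog_arm", "kwargs": {"turn": [[0,0,0],[0,0,0],[0,0,0],[0,0,0],[0,0,0],[0,0,0],[0,0,0],[0,0,0],[0,0,0],[0,0,0],[0,0,0],[0,0,0],[0,0,0],[0,0,0],[0,0,0]], "delta_pos": [[0,0,0],[0,0,0],[0,0,0],[0,0,0],[0,0,0],[0,0,0],[0,0,-0.01],[0,0,-0.03],[0,0,-0.035],[0,0,-0.035],[0,0,-0.03],[0,0,-0.02],[0,0,0],[0,0,0],[0,0,0]], "gripper": [0.07,0.07,0.07,0.07,0.07,0.07,0.07,0.07,0.07,0.07,0.07,0.07,0.07,0.07,0.07]}}

```text
time: 22.05
tool_pos: [0.493, -0.0975, 0.1469]
tcp_rot: [-0.075, -3.14, -0.0]
wrist_force: [-0.3, -0.1, -0.5]
width: 0.819
grip_force: 0.0
```

```bash
python3 - <<'E'
from h import *
st=read_state(); w=snap('wrist'); C=cam('wrist',st); print(st['tool_pos'].round(4),st['tcp_rot'].round(4),st['wrist_force'].round(1))
hsv=cv2.cvtColor(w,cv2.COLOR_RGB2HSV)
mk=((hsv[:,:,0]>8)&(hsv[:,:,0]<28)&(hsv[:,:,1]>70)&(hsv[:,:,2]>40)).astype(np.uint8)
for v in range(60,235,15):
    xs=np.where(mk[v,180:340])[0]
    if len(xs): 
        l,r=xs[0]+180,xs[-1]+180; print(v,l,r,onz(C,(l,v),.028).round(4)[:2],onz(C,(r,v),.028).round(4)[:2])
col=np.where(mk[:,256])[0]; print('end',col[0],onz(C,(256,col[0]),.028).round(4))
cv2.imwrite('pics/m.png',w[:,:,::-1])
# cast in scene
s=snap('scene');Cs=cam('scene'); np.save('s3.npy',s)
p=proj(Cs,(.6075,-.103,.03)); print('cast exp scene px',p)
E
```

```text
[ 0.493  -0.0975  0.1469] [-7.4900e-02 -3.1399e+00 -3.0000e-04] [-0.3 -0.1 -0.5]
150 245 267 [ 0.4622 -0.1075] [ 0.4634 -0.0835]
165 245 267 [ 0.4788 -0.1085] [ 0.48   -0.0841]
180 245 267 [ 0.4959 -0.1095] [ 0.4971 -0.0848]
195 245 267 [ 0.5135 -0.1106] [ 0.5147 -0.0854]
210 246 267 [ 0.5317 -0.1105] [ 0.5329 -0.0861]
225 246 267 [ 0.5505 -0.1116] [ 0.5517 -0.0868]
end 145 [ 0.4574 -0.0953  0.028 ]
cast exp scene px (np.float64(235.63808602322837), np.float64(193.3663829168169))
```

Released: handle end at x = 0.457 puts the origin at (0.607, -0.102), yaw -2.7°, which is home. Next, over to the pedal with the fingers shut.

Call:
{"fn": "jog_arm", "kwargs": {"turn": [[0,0,0],[0,0,0],[0,0,0],[0,0,0],[0,0,0],[0,0,0],[0,0,0],[0,0,0],[0,0,0],[0,0,0],[0,0,0],[0,0,0],[0,0,0],[0,0,0],[0,0,0],[0,0,0],[0,0,0]], "delta_pos": [[0,-0.012,0],[0,-0.026,0],[0,-0.03,0],[0,-0.03,0],[0,-0.03,0],[0,-0.022,0],[-0.012,-0.013,0],[-0.024,0,0],[-0.024,0,0],[-0.015,0,0],[-0.008,0,0.012],[0,0,0.025],[0,0,0.025],[0,0,0.015],[0,0,0.008],[0,0,0],[0,0,0]], "gripper": [0,0,0,0,0,0,0,0,0,0,0,0,0,0,0,0,0]}}

```text
time: 23.57
tool_pos: [0.5678, -0.2644, 0.0614]
tcp_rot: [-0.075, -3.139, -0.001]
wrist_force: [0.0, -0.2, 1.0]
width: -0.001
grip_force: 0.0
```

```bash
python3 - <<'E'
from h import *
st=read_state(); print(st['tool_pos'].round(4),st['wrist_force'].round(1),st['width'])
w=snap('wrist'); C=cam('wrist',st); np.save('w2.npy',w)
g=cv2.cvtColor(w,cv2.COLOR_RGB2GRAY)
for n,X in dict(ff_l=(.541,-.2915,.067),ff_r=(.543,-.232,.067),cen=(.568,-.264,.055)).items(): print(n,np.round(proj(C,X),1))
for v in range(100,215,10): print(v,g[v,130:390:10])
E
```

```text
[ 0.5678 -0.2644  0.0614] [ 0.  -0.2  1. ] -0.0006514524021290559
ff_l [211.5 181.8]
ff_r [303.9 180.4]
cen [256.1 212.6]
100 [ 96 175 181 180 179 180 185 177 181 181 177 183 183 185 180 178 181 182
 176 183 176 180 175 184 192 187]
110 [168 182 182 185 171 184 173 185 184 186 185 178 185 182 180 182 180 183
 190 179 186 184 183 182 182 180]
120 [185 186 178 181 182 179 177 186 184 183 190 174 177 179 188 180 186 185
 178 187 183 178 183 183 189 180]
130 [174 186 177 178 182 183 185 180 115 119 115 120 111 113 109 106 103 107
 103 177 182 184 181 169  96  95]
140 [182 187 171 172 182 175 175 174 117 115 114 117 108 109 104 102 100 103
  88 179 172 176  99  95  98  99]
150 [183 178 178 174 178 180 176 175 117 111 110 112 109 108 102 101 101  99
  66 178 181  96  96  95  94  93]
160 [180 175 181 175 187 179 172 174 114 111 109 112 107  58  54  59  56  57
  82  97  94  99  91  95  45  58]
170 [183 181 179 179 179 175 178 174 109 114 107 111 104  58  55  55  54  58
  88  96  98  92  92  89  89 126]
180 [182 181 175 179 174 174 171 171 111 174 168 124 150 165 152 115 155 148
  90  88  92  93  93  93  52 126]
190 [182 179 179 176 182 167 169 191 108  48  42  34  33  26  30  42  31  34
  95  96  91  92  95 102  59 128]
200 [178 177 174 183 176 180 186 184  99  50  48  43  27  28  26  27  31  32
  93 108 172 140  97  95  61  82]
210 [179 178 179 171 173 174 183 184 106  43  39  36  25  24  24  23  27  32
  89 171 169 171 177 152  65  92]
```

Tread under the fingers as predicted (wrist cols about 215–305, near edge row about 184). Pressing down in steps.

Call:
{"fn": "jog_arm", "kwargs": {"turn": [[0,0,0],[0,0,0],[0,0,0],[0,0,0],[0,0,0],[0,0,0],[0,0,0],[0,0,0],[0,0,0]], "delta_pos": [[0,0,0.006],[0,0,0.01],[0,0,0.01],[0,0,0.006],[0,0,0.005],[0,0,0.004],[0,0,0.002],[0,0,0],[0,0,0]], "gripper": [0,0,0,0,0,0,0,0,0]}}

```text
time: 24.37
tool_pos: [0.5681, -0.2645, 0.0198]
tcp_rot: [-0.075, -3.139, -0.0]
wrist_force: [-4.1, -0.0, 8.0]
width: 0.0
grip_force: 4.0
```

Call:
{"fn": "jog_arm", "kwargs": {"turn": [[0,0,0],[0,0,0],[0,0,0],[0,0,0],[0,0,0],[0,0,0],[0,0,0]], "delta_pos": [[0,0,0.003],[0,0,0.003],[0,0,0.003],[0,0,0.003],[0,0,0.002],[0,0,0],[0,0,0]], "gripper": [0,0,0,0,0,0,0]}}

```text
time: 24.95
tool_pos: [0.5675, -0.2646, 0.0068]
tcp_rot: [-0.074, -3.138, 0.0]
wrist_force: [-7.4, 1.6, 13.4]
width: 0.003
grip_force: 6.9
```

Call:
{"fn": "jog_arm", "kwargs": {"turn": [[0,0,0],[0,0,0],[0,0,0],[0,0,0]], "delta_pos": [[0,0,0.002],[0,0,0.002],[0,0,0],[0,0,0]], "gripper": [0,0,0,0]}}

```text
time: 25.28
tool_pos: [0.5675, -0.2647, 0.0063]
tcp_rot: [-0.074, -3.138, -0.0]
wrist_force: [-15.2, 4.7, 33.4]
width: -0.002
grip_force: 16.5
```

Force jumped to 33 N with no motion, which suggests the stop. I'll check that from the apparent width of the tread's free edge.

```bash
python3 - <<'E'
from h import *
st=read_state(); w=snap('wrist'); s=snap('scene'); C=cam('wrist',st); print(st['tool_pos'].round(4),st['wrist_force'].round(1))
np.save('w3.npy',w); np.save('s4.npy',s)
for t in (.0,.005):
  for a,n in((.32,'rest'),(.04,'stop'),(.12,'part')):
    x=.6605-.125*np.cos(a); z=.024+.125*np.sin(a)+t
    print(n,t,np.round(proj(C,(x,-.295,z)),1),np.round(proj(C,(x,-.235,z)),1))
g=cv2.cvtColor(w,cv2.COLOR_RGB2GRAY)
c=g[100:215,258].astype(int); print(c[::3])
for v in range(150,215,6):
    d=np.where(g[v,190:330]<70)[0]; print(v,(d[0]+190,d[-1]+190,len(d)) if len(d) else None)
# head/tread change in scene
d=cv2.absdiff(s,np.load('s3.npy')).max(2); print(proj(cam('scene'),(.6075,-.103,.078)),proj(cam('scene'),(.6075,-.103,.048)))
E
```

```text
[ 0.5675 -0.2647  0.0063] [-15.2   4.7  33.4]
rest 0.0 [186.7 211.3] [317.8 205.3]
stop 0.0 [200.4 180.5] [304.5 175.6]
part 0.0 [196.8 186.2] [307.7 181. ]
rest 0.005 [183.9 215.2] [320.4 209. ]
stop 0.005 [198.6 182.6] [306.1 177.5]
part 0.005 [194.8 188.7] [309.6 183.3]
[189 195 197 193 188 187 189 184 182 177  96 111 111 112 113 111 111 114
 111 109 108  99  60  57  57 103  29  45  46  46  43  39  40  42  40  39
  20  23  21]
150 None
156 (np.int64(328), np.int64(328), 1)
162 (np.int64(273), np.int64(327), 2)
168 (np.int64(229), np.int64(327), 99)
174 (np.int64(279), np.int64(326), 45)
180 (np.int64(207), np.int64(325), 119)
186 (np.int64(207), np.int64(325), 119)
192 (np.int64(208), np.int64(325), 118)
198 (np.int64(208), np.int64(324), 117)
204 (np.int64(208), np.int64(324), 117)
210 (np.int64(208), np.int64(323), 116)
(np.float64(234.81371486054965), np.float64(182.83800939316245)) (np.float64(235.33574932107834), np.float64(189.50512008491202))
```

The free edge is at row about 176 (predicted: stop 178, rest 209), so the pedal is at its stop. I'll let it up gently and move clear.

Call:
{"fn": "jog_arm", "kwargs": {"turn": [[0,0,0],[0,0,0],[0,0,0],[0,0,0],[0,0,0],[0,0,0],[0,0,0],[0,0,0],[0,0,0],[0,0,0],[0,0,0],[0,0,0],[0,0,0],[0,0,0],[0,0,0],[0,0,0]], "delta_pos": [[0,0,0],[0,0,0],[0,0,0],[0,0,-0.003],[0,0,-0.006],[0,0,-0.008],[0,0,-0.008],[0,0,-0.01],[0,0,-0.015],[0,0,-0.025],[0,0,-0.03],[0,0,-0.03],[0,0,-0.02],[0,0,0],[0,0,0],[0,0,0]], "gripper": [0,0,0,0,0,0,0,0,0,0,0,0,0,0,0,0]}}

```text
time: 26.72
tool_pos: [0.5674, -0.2638, 0.1547]
tcp_rot: [-0.075, -3.138, -0.002]
wrist_force: [-0.7, -0.8, -0.1]
width: 0.001
grip_force: 0.0
```

Call:
{"fn": "jog_arm", "kwargs": {"turn": [[0,0,0],[0,0,0],[0,0,0],[0,0,0],[0,0,0],[0,0,0],[0,0,0],[0,0,0],[0,0,0]], "delta_pos": [[0.012,0,-0.01],[0.025,0.02,0],[0.025,0.03,0],[0.012,0.035,0],[0,0.035,0],[0,0.03,0],[0,0.015,0],[0,0,0],[0,0,0]], "gripper": [0,0,0,0,0,0,0,0,0]}}

```text
time: 27.47
tool_pos: [0.5012, -0.0952, 0.1643]
tcp_rot: [-0.071, -3.137, -0.0]
wrist_force: [0.2, -0.5, -0.3]
width: 0.001
grip_force: 0.0
```

```bash
python3 - <<'E'
from h import *
st=read_state(); w=snap('wrist'); s=snap('scene'); C=cam('wrist',st); print(st['time'],st['tool_pos'].round(4),st['wrist_force'].round(1))
hsv=cv2.cvtColor(w,cv2.COLOR_RGB2HSV)
mk=((hsv[:,:,0]>8)&(hsv[:,:,0]<28)&(hsv[:,:,1]>70)&(hsv[:,:,2]>40)).astype(np.uint8)
for v in range(120,235,20):
    xs=np.where(mk[v,180:340])[0]
    if len(xs): 
        l,r=xs[0]+180,xs[-1]+180; print(v,l,r,onz(C,(l,v),.028).round(4)[:2],onz(C,(r,v),.028).round(4)[:2])
col=np.where(mk[:,256])[0]
if len(col): print('end',col[0],onz(C,(256,col[0]),.028).round(4))
# pedal: compare tread/hinge region, blank, rosette in scene with the start image
a=np.load('a.npy')
for n,X in dict(tread=(.568,-.264,.055),head=(.62,-.1,.07),blank=tuple(onz(cam('scene'),(246*.64,216*.64),.01)),rosette=tuple(onz(cam('scene'),(421*.64,436*.64),.02))).items():
    u,v=map(int,proj(cam('scene'),X)); B=(slice(v-14,v+14),slice(u-16,u+16)); print(n,(u,v),'now-start',cv2.absdiff(s[B],a[B]).mean().round(1),'pressed-start',cv2.absdiff(np.load('s4.npy')[B],a[B]).mean().round(1))
E
```

```text
27.4667 [ 0.5012 -0.0952  0.1643] [ 0.2 -0.5 -0.3]
140 243 264 [ 0.4606 -0.1078] [ 0.4617 -0.0837]
160 243 264 [ 0.4837 -0.1091] [ 0.4848 -0.0846]
180 243 264 [ 0.5077 -0.1106] [ 0.5088 -0.0855]
200 244 264 [ 0.5327 -0.1108] [ 0.5339 -0.0865]
end 137 [ 0.4579 -0.0927  0.028 ]
tread (203, 150) now-start 1.7 pressed-start 33.8
head (232, 188) now-start 15.4 pressed-start 15.3
blank (157, 138) now-start 2.1 pressed-start 3.2
rosette (269, 279) now-start 2.2 pressed-start 3.3
```

Board still home, pedal back up, and the rosette and blank look unchanged. Handing in.

```bash
python3 -c "
from workcell import ticket
print(ticket.finish_job())"
```

```text
the job is handed in; nothing more can be done
None
```

The job is handed in at 27.5 s; no verdict was returned. By my measurements the board is home in the nest, the pedal went fully down and came back up, and the rosette and blank did not move.

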